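# Clear the balance and present a fresh weighing tray

## Robot

A 6-joint arm with a two-finger parallel gripper is mounted at the origin on a cart in front of the work surface, level with it; the furniture and walls round the work are solid. World frame = base frame: x ahead of the robot, y to its left, z up, the work surface at z = 0. Lengths are in m, angles in degrees, forces in N, time in s.
With the tool pointing down it reaches from about 0.35 to 0.875 m from the base axis. Payload 4.2 kg.
Tool frame: the origin (TCP) lies on the centre line of the jaws, within the pads' length; the fingertips stand 25 mm ahead of it and the grasp point (between the pads) lies 6 mm ahead of it; z points along the fingers, y is the line along which they close (so a half turn about z gives the same grasp; the last joint's range is limited). The gripper opens to 87 mm and grips with 3 to 60 N. Pads are 19 mm wide; open, the fingers measure 117 mm over their backs; the gripper's body (75 mm by 190 mm) begins 51 mm behind the grasp point.
Start: joints at [-57.834, 22.042, 0.453, 0, -68.411, -14.817], TCP at [0.186, -0.597, 0.248] pointing down, gripper open.
Joint ranges: [-179.83, 179.83], [-69.29, 118.12], [-61.27, 80.66], [-181.25, 117.63], [-171.15, -9.14], [-177.46, 177.46]. Speed limits (degrees/s): [159.86, 159.86, 180, 180, 180, 180].

## Interface

Orientations are given as a 3x3 rotation matrix whose columns are the frame's x, y, z axes.
In Python, from station import r gives the robot as it stands.
- The arm moves only by the tool move_arm, never from a script. Its argument "series" is a list of rows, each an object with "grip": the opening, from 0 (shut) to 1 (fully open); "xyz": the shift along the tool's x, y, z in mm, a list of three; "angular": the turn, a rotation vector about the tool's x, y, z in rad, a list of three. A call has 1 to 10 rows; each row is the pose to reach, as a shift and turn from the pose commanded when the call began, along the tool's axes at that moment; what a row does not reach only later rows make up. A row lasts 1/10 s, in which the tool goes at most 50 mm and 8.59 degrees, less where a joint would pass 70% of its speed; a pose out of reach is approached as far as the arm can. A call with a gripper value outside its range is refused whole. The fingers move at their own pace and stop on an object; the grip force is fixed at half the most. Time passes only in rows, so rows that repeat a pose let the fingers close. It gives the time, the measured TCP pose, the force, the opening and the grip force at its end, in the units of the state.
- r.sense(): the state, without advancing time (a new reading comes with each control period).
- r.capture(name): name is "side" or "top" or "wrist"; returns a dict with "img" (420x560x3 uint8, red, green, blue), "camera_matrix" (3x3 intrinsics, pixels), "rvec" (rotation vector, rad) and "tvec" (3), from world to camera coordinates, as OpenCV has them; the wrist camera has in their place "hand_eye" (4x4, takes a point from camera to tool coordinates, whose origin is the TCP and whose axes are the flange's). Camera axes: x right, y down, z forward; pixel columns grow to the right and rows downward; lengths in m; the calibration is good to about 2 mm. A picture is of the moment at which its call begins: read the wrist's pose just before it. There is no depth.
- r.finish_job(): hands the job in; it is judged then, once.
The state is a dict: "time_s": time; "joints": joint angles; "joint_velocities": joint speeds; "effort": joint torques, N m; "tcp_pos": TCP position; "ee_rot": TCP orientation; "wrist_force": force on the tool from outside, world axes, zero at the start; "moment": the same for the moment, N m; "gripper_width": opening from 0.0 (shut) to 1.0 (fully open); "gripper_force": force on a finger pad.
Only numpy, scipy, OpenCV 4.12 (cv2) and the standard library are available. Lean on these libraries where they do the work, as an engineer would, in place of code of your own. Each camera call takes 0.05 s, during which the arm holds its last target. There are 200 camera calls.

## Task

The check of the balance is done: put the two brass check weights that stand on its pan back into their wooden block, each upright in the hole of its own width. Then take the top weighing tray from the clinging nest in the wire magazine: lift one corner first, so that it peels off while the opposite corner still rests on the nest and the trays beneath stay in the magazine. Finish while holding this tray level and still in your grip, with its middle a few centimetres above the middle of the empty pan, ready to be set down once the balance is zeroed: do not set it down and do not let go; leave the other things on the bench where they are.

Things in the scene. Friction and masses are not known exactly. Their poses are not given: they have to be found in the camera images.
- weight_100: the larger of two brass knob weights that stand on the balance pan at the start: 23 mm wide, 42 mm tall, 100 g; a round straight body with a shoulder and a smaller knob on top. Origin: centre of its underside, z up.
- weight_50: the smaller of the two brass knob weights on the balance pan: 18 mm wide, 36 mm tall, 50 g, same shape; which of the two stands nearer on the pan varies. Origin: centre of its underside, z up.
- weight_block: plain wooden block, 50 x 116 x 28 mm, fixed on the bench, with three round holes in a row along its y axis, 36 mm apart, 10 mm deep, mouths chamfered, 18, 24 and 29 mm wide; a third, smallest weight (14 mm wide, 30 mm tall) already stands in the smallest hole and stays. The row points roughly away from the robot. Origin: centre of its underside, z up. Block and magazine may change places.
- hole_100 (a point): centre of the floor of the widest hole (29 mm), for the larger weight; the block's top face is 10 mm above this point.
- hole_50 (a point): centre of the floor of the middle hole (24 mm), for the smaller weight; the block's top face is 10 mm above this point.
- magazine: wire magazine fixed on the bench: a dark base plate 142 x 110 x 6 mm, long along its x axis, with four upright wire loops (one at the middle of each side) that guide the nest with 1 mm play; their tops are 73 mm above the bench. The nest stands on the plate. Origin: centre of its underside, z up.
- nest: the trays that stay: four white trays nested as one block, 116 x 84 x 78 mm, 200 g, free to be lifted out of the magazine. Smooth snap beads on the long sides, 29 mm either side of the middle, hold the top tray to it and let go where the rims part by about 5 mm: easily one after the other, but lifted straight up the nest comes along. Origin: centre of its underside, z up, x along its long side.
- top_tray: topmost white plastic tray, 45 g, open upward, 116 (x) x 84 mm (y) over the rim, 30 mm tall, corner radius 12 mm. Its upper 16 mm is an upright collar 4 mm thick, flush above the next tray's collar; inside, a shoulder steps inward 13 mm below the rim: pinch over the rim at most 12 mm deep. Origin: centre of its underside, z up; rim 30 mm above it, at the start 100 mm above the bench.
- corner_a (a point): point on the top tray's rim at its corner on the -x, +y side (6 mm in from both sides), at rim height.
- corner_b (a point): the same at the -x, -y corner.
- corner_c (a point): the same at the +x, -y corner.
- corner_d (a point): the same at the +x, +y corner.
- bench_balance: compact white bench balance with a sloping display panel toward the robot, 200 x 150 mm and 42 mm tall without its pan, fixed on the bench. Origin: centre of its underside, z up, x away from the panel.
- pan_middle (a point): middle of the upper face of the round steel balance pan (110 mm across), 58 mm above the bench and 35 mm behind the balance's origin.
- weight_20: the smallest brass weight, already in its hole in the block; stays there.
- sample_jar_1: bystander: sample jar, 51 mm wide and 60 mm tall, on the bench at the left. Origin: centre of its underside.
- sample_jar_3: bystander: smaller sample jar, 38 mm wide and 52 mm tall, on the bench at the left. Origin: centre of its underside.
- notebook: bystander: notebook, 148 x 104 x 13 mm, lying on the bench at the right, with a pair of tweezers on it. Origin: centre of its underside.

How it is judged:
By the outcome, as a careful person would: the job done as asked, in the order asked, and still so for the second after the job is handed in, while the arm keeps its last pose, push and grip.
It also fails if it takes over 72 s, if anything falls off the work surface, if the arm or the gripper's body presses on something with over 40 N, if the wrist force passes 120 N, or if a joint passes its speed limit or range.

## Working session

There is one attempt and no reset: what is moved stays moved. The work goes in short steps, Python scripts to look and compute and a tool call to move; the robot and the scene stay as the last step left them, time stands still between calls to the robot, and variables do not carry over. Pictures are saved under pics/ and viewed, at most 10 in all, crops included, and the job is handed in when it is done.

Besides the shell and the picture viewer there is one more tool, called after "Request:" by a JSON object that holds its "op" and its "data", one argument or row to a line. move_arm: Moves the arm, as the interface text tells. Its arguments: {"type":"object","properties":{"series":{"type":"array"}},"required":["series"]}

```bash
mkdir -p pics; ls; python3 - <<'E'
from station import r
import cv2,numpy as np
s=r.sense();print(s['time_s'],s['tcp_pos'],s['ee_rot'],s['gripper_width'])
for n in('side','top'):
    c=r.capture(n);cv2.imwrite(f'pics/{n}0.png',cv2.resize(c['img'][:,:,::-1],None,fx=1.42,fy=1.42,interpolation=cv2.INTER_CUBIC));print(n,c['camera_matrix'],c['rvec'],c['tvec'])
c=r.capture('wrist');print(c['camera_matrix'],c['hand_eye'])
E
```

```text
pics
0.0 [ 0.18620533 -0.59603051  0.24644975] [[-9.54562640e-01 -2.98009339e-01 -7.74832152e-04]
 [-2.98010321e-01  9.54560412e-01  2.06620495e-03]
 [ 1.23875725e-04  2.20323003e-03 -9.99997565e-01]] 0.9984337963777953
side [[424.81637626   0.         277.29240448]
 [  0.         424.81637626 211.14841503]
 [  0.           0.           1.        ]] [ 0.74219201 -2.36317676  1.40010458] [0.42688023 0.19806056 0.97066571]
top [[422.27197309   0.         278.47466142]
 [  0.         422.27197309 208.59959709]
 [  0.           0.           1.        ]] [ 2.16507046 -2.16062415  0.09548364] [0.05456589 0.52369201 1.32989169]
[[313.92586936   0.         278.9900096 ]
 [  0.         313.92586936 202.07209057]
 [  0.           0.           1.        ]] [[ 8.18212792e-04 -9.70477233e-01 -2.41191356e-01  6.49628513e-02]
 [ 9.99999643e-01  7.43156110e-04  4.02155433e-04 -3.58443454e-04]
 [-2.11039862e-04 -2.41191599e-01  9.70477495e-01 -1.36849394e-01]
 [ 0.00000000e+00  0.00000000e+00  0.00000000e+00  1.00000000e+00]]
```

View pics/top0.png

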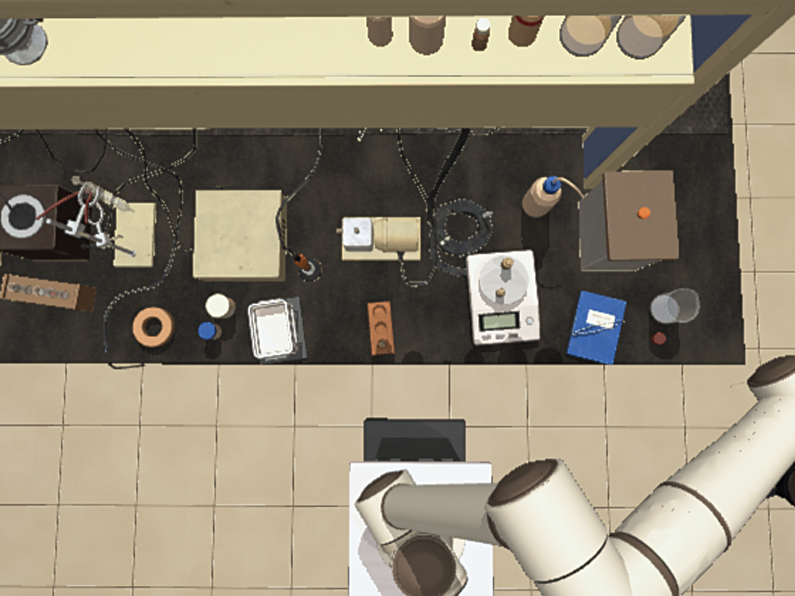

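View pics/side0.png

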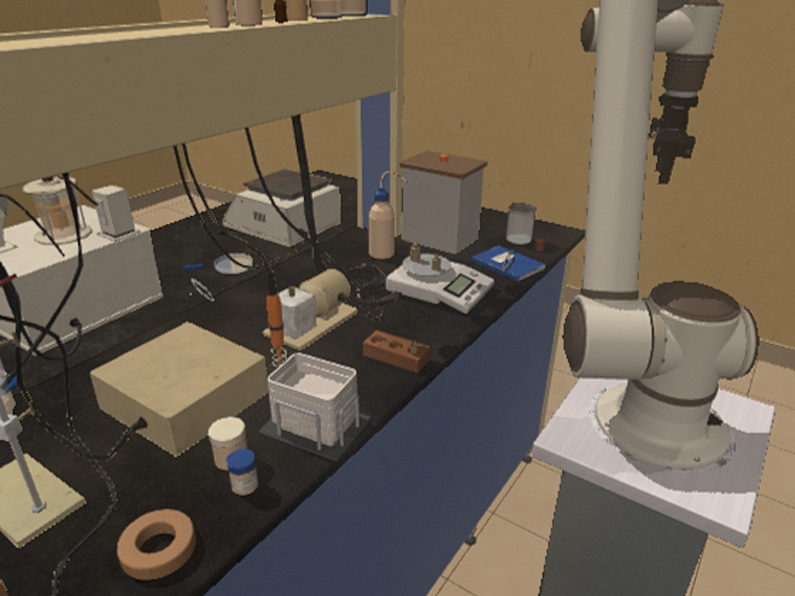

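```bash
cat > h.py <<'E'
import numpy as np,cv2
from station import r
def ray(c,uv,pose=None):
    K=c['camera_matrix'];d=np.linalg.inv(K)@[uv[0],uv[1],1]
    if 'rvec' in c:
        R=cv2.Rodrigues(np.array(c['rvec']))[0];return -R.T@np.array(c['tvec']).ravel(),R.T@d
    H=np.array(c['hand_eye']);p,Rt=pose
    return p+Rt@H[:3,3],Rt@H[:3,:3]@d
def at(c,uv,z,pose=None):
    o,d=ray(c,uv,pose);return (o+d*(z-o[2])/d[2])
def proj(c,P,pose=None):
    K=c['camera_matrix'];P=np.atleast_2d(np.array(P,float))
    if 'rvec' in c: Q=P@cv2.Rodrigues(np.array(c['rvec']))[0].T+np.array(c['tvec']).ravel()
    else:
        H=np.array(c['hand_eye']);p,Rt=pose;Q=((P-p)@Rt-H[:3,3])@H[:3,:3]
    q=Q@np.array(K).T;return q[:,:2]/q[:,2:]
def pose():
    s=r.sense();return np.array(s['tcp_pos']),np.array(s['ee_rot'])
def wrist(name,crop=None,f=1.42):
    p=pose();c=r.capture('wrist');im=c['img'][:,:,::-1]
    if crop: x0,y0,x1,y1=crop;im=im[y0:y1,x0:x1]
    cv2.imwrite(name,cv2.resize(im,None,fx=f,fy=f,interpolation=cv2.INTER_CUBIC));np.savez('last.npz',K=c['camera_matrix'],H=c['hand_eye'],p=p[0],R=p[1]);return c,p
def last():
    d=np.load('last.npz');return dict(camera_matrix=d['K'],hand_eye=d['H']),(d['p'],d['R'])
E
python3 - <<'E'
from h import *
c=r.capture('top')
cv2.imwrite('pics/top1.png',cv2.resize(c['img'][165:265,160:400,::-1],None,fx=3.3,fy=3.3,interpolation=cv2.INTER_CUBIC))
f=1.42
for n,u,v,z in[('pan',503,281,.058),('w100knob',508,263,.1),('w50knob',501,293,.094),('tray ctr',273,330,.1),('blk TL',368,303,.028),('blk TR',390,301,.028),('blk BL',371,355,.028),('blk BR',394,354,.028),('cap',219,305,.06),('shelf',300,80,.5)]:
    print(n,at(c,(u/f,v/f),z).round(4))
E
```

```text
pan [ 0.5546 -0.1826  0.058 ]
w100knob [ 0.5882 -0.1869  0.1   ]
w50knob [ 0.524  -0.1719  0.094 ]
tray ctr [0.4433 0.3158 0.1   ]
blk TL [0.508  0.1176 0.028 ]
blk TR [0.5126 0.0679 0.028 ]
blk BL [0.391 0.11  0.028]
blk BR [0.3934 0.0585 0.028 ]
cap [0.5001 0.4456 0.06  ]
shelf [0.8075 0.1961 0.5   ]
```

View pics/top1.png

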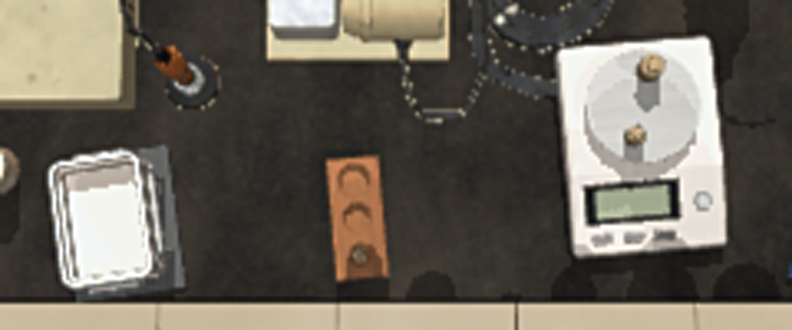

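```bash
cat >> h.py <<'E'
from scipy.spatial.transform import Rotation as Ro
def yawR(a): # pointing down, tool x = world -x turned by a deg
    return Ro.from_euler('z',a,degrees=True).as_matrix()@np.diag([-1.,1,-1])
def delta(p,R=None):
    q,Q=pose();R=Q if R is None else R
    print('mm',(Q.T@(np.array(p)-q)*1e3).round(1),'rot',Ro.from_matrix(Q.T@R).as_rotvec().round(4))
E
python3 -c "
from h import *
delta([.54,-.18,.2],yawR(0))"
```

```text
mm [-461.7  291.8   47.2] rot [ 1.300e-03 -3.000e-04  3.027e-01]
```

Request:
{"op": "move_arm", "data": {
  "series": [
    {"grip": 0.6,"xyz": [-45,28,5],"angular": [0,0,0.03]},
    {"grip": 0.6,"xyz": [-90,56,10],"angular": [0,0,0.06]},
    {"grip": 0.6,"xyz": [-135,84,15],"angular": [0,0,0.1]},
    {"grip": 0.6,"xyz": [-180,113,20],"angular": [0,0,0.13]},
    {"grip": 0.6,"xyz": [-222,140,25],"angular": [0,0,0.16]},
    {"grip": 0.6,"xyz": [-264,167,28],"angular": [0,0,0.19]},
    {"grip": 0.6,"xyz": [-306,194,32],"angular": [0,0,0.21]},
    {"grip": 0.6,"xyz": [-348,220,37],"angular": [0,0,0.24]},
    {"grip": 0.6,"xyz": [-390,246,42],"angular": [0,0,0.27]},
    {"grip": 0.6,"xyz": [-425,269,44],"angular": [0,0,0.302]}
  ]
}}

```text
time_s: 1.2
tcp_pos: [0.5095, -0.215, 0.2035]
ee_rot: [[-1.0, 0.0, -0.0], [0.0, 1.0, 0.0], [0.0, 0.0, -1.0]]
wrist_force: [0.6, -1.1, 0.3]
gripper_width: 0.606
gripper_force: 0.0
```

Request:
{"op": "move_arm", "data": {
  "series": [
    {"grip": 0.6,"xyz": [-20,20,2],"angular": [0,0,0]},
    {"grip": 0.6,"xyz": [-28,34,3],"angular": [0,0,0]},
    {"grip": 0.6,"xyz": [-28,34,3],"angular": [0,0,0]}
  ]
}}

```text
time_s: 1.5
tcp_pos: [0.5371, -0.1814, 0.2003]
ee_rot: [[-1.0, -0.003, -0.001], [-0.003, 1.0, 0.0], [0.001, 0.0, -1.0]]
wrist_force: [-0.0, 0.1, 0.2]
gripper_width: 0.604
gripper_force: 0.0
```

```bash
python3 -c "
from h import *
c,p=wrist('pics/w1.png');print(p,r.sense()['wrist_force'],r.sense()['time_s'])
print(proj(c,[[.5546,-.1826,.058],[.5882,-.1869,.1],[.524,-.1719,.094]],p)*1.42)"
```

```text
(array([ 0.5371294 , -0.18141253,  0.20030393]), array([[-9.99994703e-01, -3.11075170e-03, -9.57813096e-04],
       [-3.11099627e-03,  9.99995129e-01,  2.53956366e-04],
       [ 9.57018435e-04,  2.56934774e-04, -9.99999509e-01]])) [ 0.6498305  -0.77235306  0.43372774] 1.55
[[394.30785064 306.47237129]
 [386.45725883 382.68168841]
 [413.4366728  272.09320324]]
```

View pics/w1.png

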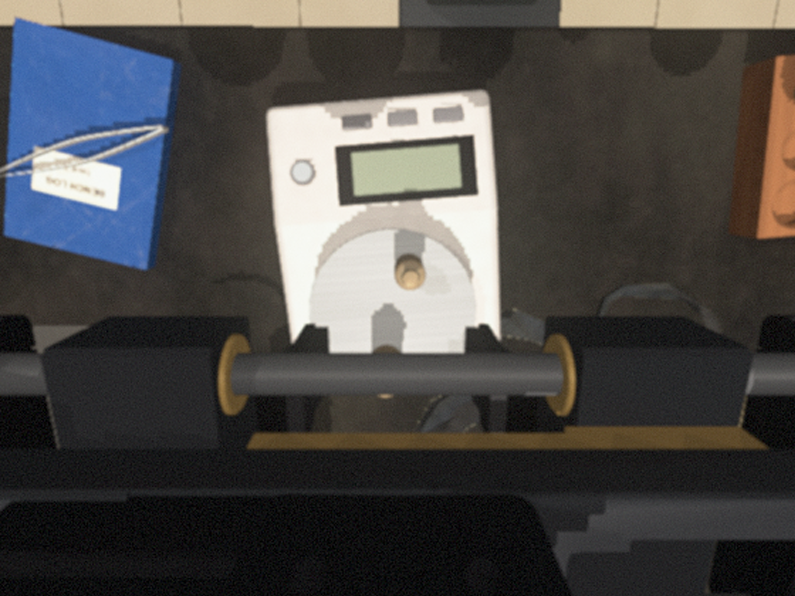

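```bash
python3 -c "
from h import *
c,p=last()
q=at(c,(409.5/1.42,272/1.42),.094,p);print(q)
delta([q[0],q[1],.0955],yawR(0))
t=r.capture('top')
g=lambda u,v,z:at(t,(160+u/3.3,165+v/3.3),z).round(4)
print(g(652,67,.1),g(636,134,.094),g(641,120,.058))
B=np.array([g(327,158,.028),g(379,156,.028),g(336,281,.028),g(388,277,.028)]);print(B,B.mean(0))
for uv in[(50,165),(148,152),(160,275),(66,290)]:print(g(*uv,.1))
"
```

```text
[ 0.52395528 -0.1740952   0.094     ]
mm [ 12.3   8.3 105. ] rot [ 0.0001 -0.0011  0.0018]
[ 0.5879 -0.1864  0.1   ] [ 0.5262 -0.1717  0.094 ] [ 0.5436 -0.1825  0.058 ]
[[0.5096 0.1178 0.028 ]
 [0.5116 0.0672 0.028 ]
 [0.3906 0.1083 0.028 ]
 [0.3945 0.0581 0.028 ]] [0.451575 0.08785  0.028   ]
[0.4961 0.3692 0.1   ]
[0.5083 0.2788 0.1   ]
[0.3953 0.2655 0.1   ]
[0.3815 0.3514 0.1   ]
```

Request:
{"op": "move_arm", "data": {
  "series": [
    {"grip": 0.6,"xyz": [12.5,8.3,40],"angular": [0,0,0]},
    {"grip": 0.6,"xyz": [12.5,8.3,75],"angular": [0,0,0]},
    {"grip": 0.6,"xyz": [12.5,8.3,95],"angular": [0,0,0]},
    {"grip": 0.6,"xyz": [12.5,8.3,105],"angular": [0,0,0]},
    {"grip": 0.1,"xyz": [12.5,8.3,105],"angular": [0,0,0]},
    {"grip": 0.1,"xyz": [12.5,8.3,105],"angular": [0,0,0]},
    {"grip": 0.1,"xyz": [12.5,8.3,105],"angular": [0,0,0]},
    {"grip": 0.1,"xyz": [12.5,8.3,105],"angular": [0,0,0]},
    {"grip": 0.1,"xyz": [12.5,8.3,105],"angular": [0,0,0]},
    {"grip": 0.1,"xyz": [12.5,8.3,105],"angular": [0,0,0]}
  ]
}}

```text
time_s: 2.6
tcp_pos: [0.5246, -0.1745, 0.0965]
ee_rot: [[-1.0, -0.001, 0.001], [-0.001, 1.0, -0.0], [-0.001, -0.0, -1.0]]
wrist_force: [-0.3, 0.1, 2.1]
gripper_width: 0.193
gripper_force: 30.0
```

Request:
{"op": "move_arm", "data": {
  "series": [
    {"grip": 0.1,"xyz": [0,0,-10],"angular": [0,0,0]},
    {"grip": 0.1,"xyz": [0,0,-30],"angular": [0,0,0]},
    {"grip": 0.1,"xyz": [0,0,-60],"angular": [0,0,0]}
  ]
}}

```text
time_s: 2.9
tcp_pos: [0.5229, -0.1744, 0.1555]
ee_rot: [[-1.0, -0.001, -0.004], [-0.001, 1.0, 0.0], [0.004, 0.0, -1.0]]
wrist_force: [0.9, 0.1, 0.0]
gripper_width: 0.195
gripper_force: 30.0
```

Request:
{"op": "move_arm", "data": {
  "series": [
    {"grip": 0.1,"xyz": [0,45,-10],"angular": [0,0,0]},
    {"grip": 0.1,"xyz": [0,90,-10],"angular": [0,0,0]},
    {"grip": 0.1,"xyz": [3,135,-10],"angular": [0,0,0]},
    {"grip": 0.1,"xyz": [3,180,-10],"angular": [0,0,0]},
    {"grip": 0.1,"xyz": [3,225,-10],"angular": [0,0,0]},
    {"grip": 0.1,"xyz": [3,255,-10],"angular": [0,0,0]},
    {"grip": 0.1,"xyz": [3,262,-10],"angular": [0,0,0]},
    {"grip": 0.1,"xyz": [3,262,-10],"angular": [0,0,0]}
  ]
}}

```text
time_s: 3.7
tcp_pos: [0.5209, 0.0884, 0.1662]
ee_rot: [[-1.0, -0.003, 0.0], [-0.003, 1.0, 0.0], [-0.0, 0.0, -1.0]]
wrist_force: [-0.5, -0.4, -0.3]
gripper_width: 0.196
gripper_force: 30.0
```

```bash
python3 -c "
from h import *
c,p=wrist('pics/w2.png',(200,20,400,270),2.4);print(p[0],r.sense()['time_s'])
print((proj(c,[[.4515,.088,.028],[.4875,.0907,.028],[.416,.085,.048]],p)-[200,20])*2.4)"
```

```text
[0.520868   0.08836732 0.16622762] 3.75
[[189.47557246 236.58943084]
 [196.51922438 338.83059973]
 [180.40462497 119.15833313]]
```

View pics/w2.png

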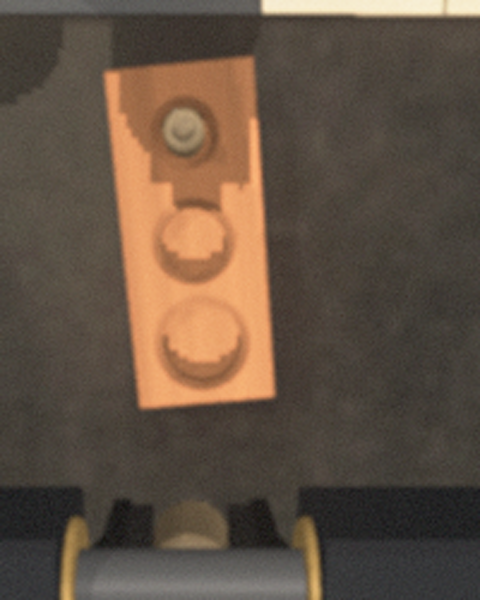

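```bash
python3 -c "
from h import *
c,p=last()
g=lambda u,v,z:at(c,(200+u/2.4,20+v/2.4),z,p).round(4)
h5=g(194.5,241,.028);h1=g(203,341,.028);print(h5,h1,h1-h5)
w=g(192,503,.1277);print('w near edge',w,'tcp',p[0])
delta([h5[0],h5[1],.0965-.058+.040],yawR(0))
"
```

```text
[0.453  0.0898 0.028 ] [0.4883 0.0931 0.028 ] [0.0353 0.0033 0.    ]
w near edge [0.5163 0.0888 0.1277] tcp [0.520868   0.08836732 0.16622762]
mm [67.7  2.5 87.6] rot [-0.0001 -0.0002  0.0014]
```

Request:
{"op": "move_arm", "data": {
  "series": [
    {"grip": 0.1,"xyz": [40,2,25],"angular": [0,0,0]},
    {"grip": 0.1,"xyz": [70,2,50],"angular": [0,0,0]},
    {"grip": 0.1,"xyz": [70,2,80],"angular": [0,0,0]},
    {"grip": 0.1,"xyz": [70,2,89],"angular": [0,0,0]},
    {"grip": 0.1,"xyz": [70,2,89],"angular": [0,0,0]}
  ]
}}

```text
time_s: 4.25
tcp_pos: [0.451, 0.0883, 0.0762]
ee_rot: [[-1.0, 0.001, -0.002], [0.001, 1.0, -0.001], [0.002, -0.001, -1.0]]
wrist_force: [0.3, -0.1, -0.1]
gripper_width: 0.197
gripper_force: 30.0
```

```bash
python3 -c "
from h import *
c,p=wrist('pics/w3.png',(220,130,340,270),4.2);print(p[0],r.sense()['time_s'])
"
```

```text
[0.4509764  0.08827639 0.07624507] 4.3
```

View pics/w3.png

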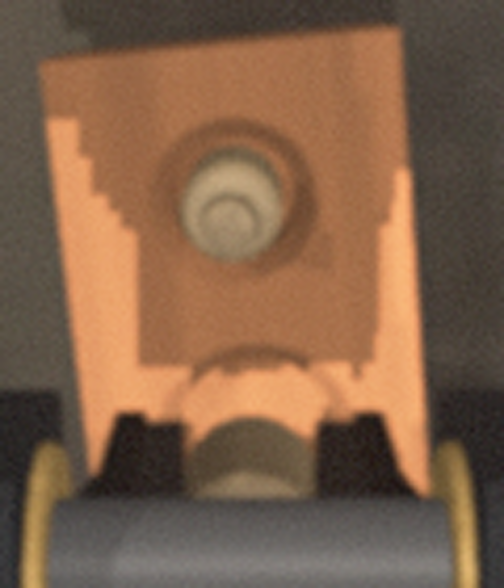

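```bash
python3 -c "
from h import *
c,p=last()
g=lambda u,v,z:at(c,(220+u/4.2,130+v/4.2),z,p).round(4)
for a in [(256,345,.028),(172,405,.028),(340,405,.028),(252,418,.0377),(187,470,.0377),(318,470,.0377)]:print(a,g(*a))
d,q=wrist('pics/tmp.png')
L=lambda u,v:at(d,(200+u/2.4,20+v/2.4),.028)if 0 else 0
"
```

```text
(256, 345, 0.028) [0.4384 0.0893 0.028 ]
(172, 405, 0.028) [0.4476 0.0769 0.028 ]
(340, 405, 0.028) [0.4475 0.1017 0.028 ]
(252, 418, 0.0377) [0.4463 0.0887 0.0377]
(187, 470, 0.0377) [0.454  0.0795 0.0377]
(318, 470, 0.0377) [0.454  0.0981 0.0377]
```

Request:
{"op": "move_arm", "data": {
  "series": [
    {"grip": 0.1,"xyz": [2.0,0.8,0],"angular": [0,0,0]},
    {"grip": 0.1,"xyz": [2.0,0.8,6],"angular": [0,0,0]},
    {"grip": 0.1,"xyz": [2.0,0.8,10],"angular": [0,0,0]},
    {"grip": 0.1,"xyz": [2.0,0.8,14],"angular": [0,0,0]},
    {"grip": 0.1,"xyz": [2.0,0.8,17],"angular": [0,0,0]},
    {"grip": 0.1,"xyz": [2.0,0.8,18],"angular": [0,0,0]}
  ]
}}

```text
time_s: 4.95
tcp_pos: [0.4487, 0.0901, 0.0584]
ee_rot: [[-1.0, -0.001, -0.001], [-0.001, 1.0, -0.0], [0.001, -0.0, -1.0]]
wrist_force: [-0.6, 0.2, -0.9]
gripper_width: 0.19
gripper_force: 30.0
```

Request:
{"op": "move_arm", "data": {
  "series": [
    {"grip": 0.25,"xyz": [0,0,0.5],"angular": [0,0,0]},
    {"grip": 0.3,"xyz": [0,0,0.5],"angular": [0,0,0]},
    {"grip": 0.4,"xyz": [0,0,0],"angular": [0,0,0]},
    {"grip": 0.4,"xyz": [0,0,-10],"angular": [0,0,0]},
    {"grip": 0.4,"xyz": [0,0,-35],"angular": [0,0,0]},
    {"grip": 0.5,"xyz": [-30,-20,-80],"angular": [0,0,0]},
    {"grip": 0.6,"xyz": [-60,-50,-100],"angular": [0,0,0]},
    {"grip": 0.6,"xyz": [-90,-90,-110],"angular": [0,0,0]}
  ]
}}

```text
time_s: 5.75
tcp_pos: [0.5391, 0.004, 0.1725]
ee_rot: [[-1.0, -0.004, 0.008], [-0.004, 1.0, 0.002], [-0.008, 0.002, -1.0]]
wrist_force: [0.3, 0.8, -0.3]
gripper_width: 0.564
gripper_force: 0.0
```

```bash
python3 -c "
from h import *
delta([.622,-.185,.2],yawR(0))"
```

```text
mm [ -82.3 -189.3  -27.2] rot [0.0016 0.0078 0.0041]
```

Request:
{"op": "move_arm", "data": {
  "series": [
    {"grip": 0.6,"xyz": [-20,-45,-8],"angular": [0,0.004,0.004]},
    {"grip": 0.6,"xyz": [-40,-90,-16],"angular": [0,0.008,0.004]},
    {"grip": 0.6,"xyz": [-60,-135,-24],"angular": [0,0.008,0.004]},
    {"grip": 0.6,"xyz": [-80,-175,-27],"angular": [0,0.008,0.004]},
    {"grip": 0.6,"xyz": [-82,-189,-27],"angular": [0,0.008,0.004]},
    {"grip": 0.6,"xyz": [-82,-189,-27],"angular": [0,0.008,0.004]}
  ]
}}

```text
time_s: 6.35
tcp_pos: [0.6182, -0.1871, 0.1949]
ee_rot: [[-1.0, 0.007, -0.008], [0.007, 1.0, 0.0], [0.008, 0.0, -1.0]]
wrist_force: [0.2, 0.4, -0.7]
gripper_width: 0.598
gripper_force: 0.0
```

```bash
python3 -c "
from h import *
c,p=wrist('pics/w4.png',(180,60,380,250),3.1);print(p[0],r.sense()['time_s'])
print((proj(c,[[.5882,-.1869,.1],[.55,-.1825,.058]],p)-[180,60])*3.1)"
```

```text
[ 0.61817695 -0.18711573  0.19487438] 6.4
[[307.37988025 351.70296677]
 [322.56343375 190.33328307]]
```

View pics/w4.png

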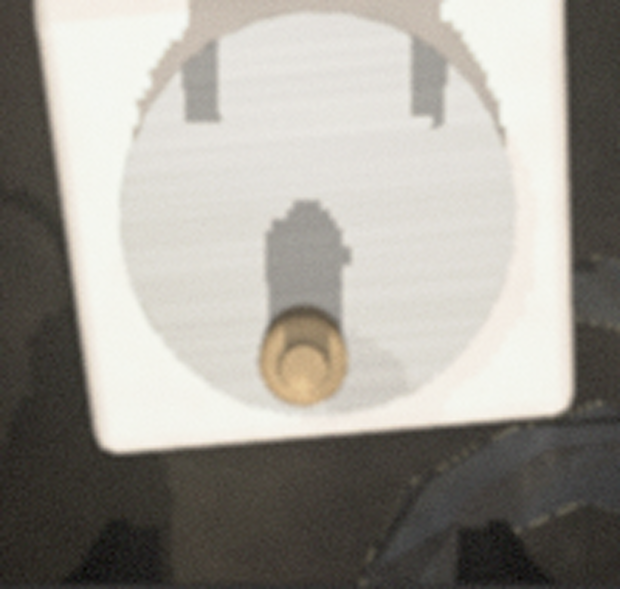

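```bash
python3 -c "
from h import *
c,p=last()
g=lambda u,v,z:at(c,(180+u/3.1,60+v/3.1),z,p).round(4)
w=g(302.5,366,.1);print(w,g(318,212,.058))
print('base near',g(304,306,.058+.0))
delta([w[0],w[1],.0965],yawR(0))"
```

```text
[ 0.5917 -0.1881  0.1   ] [ 0.5558 -0.1838  0.058 ]
base near [ 0.5814 -0.1878  0.058 ]
mm [25.2 -2.6 98.5] rot [ 0.0005 -0.0087 -0.005 ]
```

Request:
{"op": "move_arm", "data": {
  "series": [
    {"grip": 0.6,"xyz": [24.5,-2.6,40],"angular": [0,-0.008,-0.005]},
    {"grip": 0.6,"xyz": [24.5,-2.6,75],"angular": [0,-0.008,-0.005]},
    {"grip": 0.6,"xyz": [24.5,-2.6,93],"angular": [0,-0.008,-0.005]},
    {"grip": 0.6,"xyz": [24.5,-2.6,98],"angular": [0,-0.008,-0.005]},
    {"grip": 0.15,"xyz": [24.5,-2.6,98],"angular": [0,-0.008,-0.005]},
    {"grip": 0.15,"xyz": [24.5,-2.6,98],"angular": [0,-0.008,-0.005]},
    {"grip": 0.15,"xyz": [24.5,-2.6,98],"angular": [0,-0.008,-0.005]},
    {"grip": 0.15,"xyz": [24.5,-2.6,98],"angular": [0,-0.008,-0.005]},
    {"grip": 0.15,"xyz": [24.5,-2.6,98],"angular": [0,-0.008,-0.005]}
  ]
}}

```text
time_s: 7.3
tcp_pos: [0.5936, -0.1877, 0.098]
ee_rot: [[-1.0, -0.002, 0.002], [-0.002, 1.0, -0.0], [-0.002, -0.0, -1.0]]
wrist_force: [0.9, -0.3, 3.0]
gripper_width: 0.253
gripper_force: 30.0
```

Request:
{"op": "move_arm", "data": {
  "series": [
    {"grip": 0.15,"xyz": [0,0,-10],"angular": [0,0,0]},
    {"grip": 0.15,"xyz": [0,0,-40],"angular": [0,0,0]},
    {"grip": 0.15,"xyz": [10,40,-60],"angular": [0,0,0]},
    {"grip": 0.15,"xyz": [20,85,-60],"angular": [0,0,0]},
    {"grip": 0.15,"xyz": [35,125,-60],"angular": [0,0,0]},
    {"grip": 0.15,"xyz": [50,170,-60],"angular": [0,0,0]},
    {"grip": 0.15,"xyz": [60,210,-60],"angular": [0,0,0]},
    {"grip": 0.15,"xyz": [75,250,-60],"angular": [0,0,0]},
    {"grip": 0.15,"xyz": [90,275,-60],"angular": [0,0,0]},
    {"grip": 0.15,"xyz": [90,275,-60],"angular": [0,0,0]}
  ]
}}

```text
time_s: 8.3
tcp_pos: [0.5012, 0.0896, 0.1578]
ee_rot: [[-1.0, -0.006, 0.0], [-0.006, 1.0, 0.001], [-0.0, 0.001, -1.0]]
wrist_force: [0.6, -0.9, 0.1]
gripper_width: 0.251
gripper_force: 30.0
```

```bash
python3 -c "
from h import *
delta([.4865,.093,.0785],yawR(0))"
```

```text
mm [14.7  3.4 79.3] rot [0.0007 0.0002 0.006 ]
```

Request:
{"op": "move_arm", "data": {
  "series": [
    {"grip": 0.15,"xyz": [8,3,30],"angular": [0,0,0.006]},
    {"grip": 0.15,"xyz": [12,3,60],"angular": [0,0,0.006]},
    {"grip": 0.15,"xyz": [12.5,3,77],"angular": [0,0,0.006]},
    {"grip": 0.15,"xyz": [12.5,3,79.5],"angular": [0,0,0.006]},
    {"grip": 0.15,"xyz": [12.5,3,79.5],"angular": [0,0,0.006]}
  ]
}}

```text
time_s: 8.8
tcp_pos: [0.4907, 0.0899, 0.0778]
ee_rot: [[-1.0, 0.005, 0.0], [0.005, 1.0, -0.0], [-0.0, -0.0, -1.0]]
wrist_force: [0.2, -0.8, -0.5]
gripper_width: 0.251
gripper_force: 30.0
```

```bash
python3 -c "
from h import *
c,p=wrist('pics/w5.png',(220,130,340,270),4.2);print(p[0],r.sense()['time_s'])
im=c['img'].astype(int)
for v in range(190,250,1):print(v,im[v,278:284].mean(0).round().astype(int),end=' ')
print();v=235
for u in range(250,312,2):print(u,im[v,u],end=' ')
print(proj(c,[[p[0][0]-11.5e-3,p[0][1],p[0][2]-.04],[.4885-.0145,.0931,.028]],p))
"
```

```text
[0.49069122 0.08985984 0.07780512] 8.85
190 [148 104  72] 191 [154 102  69] 192 [157 105  71] 193 [158 106  71] 194 [160 108  72] 195 [165 111  76] 196 [168 112  75] 197 [169 114  76] 198 [169 113  76] 199 [167 113  75] 200 [158 106  71] 201 [146  99  68] 202 [130  88  60] 203 [129  87  59] 204 [139  93  62] 205 [150 101  68] 206 [158 106  71] 207 [163 110  76] 208 [166 110  73] 209 [166 112  74] 210 [169 113  76] 211 [184 122  82] 212 [223 147  98] 213 [240 168 111] 214 [241 169 113] 215 [224 151 101] 216 [168 120  84] 217 [122  97  70] 218 [110  91  68] 219 [110  92  66] 220 [109  90  66] 221 [110  92  68] 222 [110  91  67] 223 [112  92  68] 224 [115  96  71] 225 [116  97  71] 226 [118  98  73] 227 [120 100  74] 228 [118  98  73] 229 [117  97  72] 230 [117  97  71] 231 [117  98  72] 232 [130 109  81] 233 [147 123  91] 234 [160 136 102] 235 [164 139 105] 236 [167 142 107] 237 [169 143 109] 238 [171 146 111] 239 [172 147 113] 240 [171 146 112] 241 [170 147 113] 242 [166 144 110] 243 [163 141 109] 244 [160 140 108] 245 [156 136 107] 246 [150 134 105] 247 [133 119  94] 248 [105  93  78] 249 [80 74 68] 
250 [37 30 26] 252 [47 43 38] 254 [44 36 32] 256 [46 43 38] 258 [55 46 39] 260 [97 80 62] 262 [100  85  62] 264 [105  87  62] 266 [113  93  69] 268 [129 108  80] 270 [140 118  88] 272 [149 127  94] 274 [158 132 100] 276 [158 134 102] 278 [160 137 105] 280 [162 137 103] 282 [166 141 104] 284 [172 148 113] 286 [170 147 110] 288 [159 134 101] 290 [144 124  91] 292 [119 100  73] 294 [115  94  71] 296 [116  98  72] 298 [115  90  67] 300 [64 53 43] 302 [41 29 29] 304 [48 40 35] 306 [48 40 34] 308 [41 32 28] 310 [41 34 27] [[279.12276336 217.65064606]
 [284.36360157 204.90781349]]
```

Request:
{"op": "move_arm", "data": {
  "series": [
    {"grip": 0.15,"xyz": [1.7,3,0],"angular": [0,0,0]},
    {"grip": 0.15,"xyz": [1.7,3,5],"angular": [0,0,0]},
    {"grip": 0.15,"xyz": [1.7,3,10],"angular": [0,0,0]},
    {"grip": 0.15,"xyz": [1.7,3,14],"angular": [0,0,0]},
    {"grip": 0.15,"xyz": [1.7,3,17.5],"angular": [0,0,0]},
    {"grip": 0.15,"xyz": [1.7,3,18],"angular": [0,0,0]}
  ]
}}

```text
time_s: 9.45
tcp_pos: [0.4881, 0.093, 0.0589]
ee_rot: [[-1.0, 0.004, -0.001], [0.004, 1.0, -0.001], [0.001, -0.001, -1.0]]
wrist_force: [-0.2, 0.1, -0.6]
gripper_width: 0.248
gripper_force: 30.0
```

Request:
{"op": "move_arm", "data": {
  "series": [
    {"grip": 0.3,"xyz": [0,0,0.5],"angular": [0,0,0]},
    {"grip": 0.36,"xyz": [0,0,0.5],"angular": [0,0,0]},
    {"grip": 0.45,"xyz": [0,0,0],"angular": [0,0,0]},
    {"grip": 0.45,"xyz": [0,0,-10],"angular": [0,0,0]},
    {"grip": 0.45,"xyz": [0,0,-40],"angular": [0,0,0]},
    {"grip": 0.45,"xyz": [0,10,-85],"angular": [0,0,0]},
    {"grip": 0.45,"xyz": [0,40,-125],"angular": [0,0,0]},
    {"grip": 0.45,"xyz": [-10,80,-155],"angular": [0,0,0]},
    {"grip": 0.45,"xyz": [-20,125,-170],"angular": [0,0,0]},
    {"grip": 0.45,"xyz": [-20,170,-175],"angular": [0,0,0]}
  ]
}}

```text
time_s: 10.45
tcp_pos: [0.5107, 0.2652, 0.2388]
ee_rot: [[-1.0, 0.005, 0.006], [0.005, 1.0, 0.004], [-0.006, 0.004, -1.0]]
wrist_force: [0.6, 0.2, -0.9]
gripper_width: 0.45
gripper_force: 0.0
```

Request:
{"op": "move_arm", "data": {
  "series": [
    {"grip": 0.4,"xyz": [0,35,0],"angular": [0,0,0]},
    {"grip": 0.4,"xyz": [-5,58,0],"angular": [0,0,0]},
    {"grip": 0.4,"xyz": [-5,58,0],"angular": [0,0,0]}
  ]
}}

```text
time_s: 10.75
tcp_pos: [0.5145, 0.3239, 0.235]
ee_rot: [[-1.0, 0.001, 0.001], [0.001, 1.0, 0.001], [-0.001, 0.001, -1.0]]
wrist_force: [-0.2, -0.6, -1.2]
gripper_width: 0.404
gripper_force: 0.0
```

```bash
python3 -c "
from h import *
c,p=wrist('pics/w6.png',(150,40,430,245),2.8);print(p[0],p[1],r.sense()['time_s'])
print((proj(c,[[.445,.316,.1]],p)-[150,40])*2.8)"
```

```text
[0.51451399 0.32385065 0.23497022] [[-9.99998696e-01  1.22141722e-03  1.05604901e-03]
 [ 1.22241925e-03  9.99998803e-01  9.48725373e-04]
 [-1.05488896e-03  9.50015071e-04 -9.99998992e-01]] 10.8
[[334.63614872 218.93919509]]
```

View pics/w6.png

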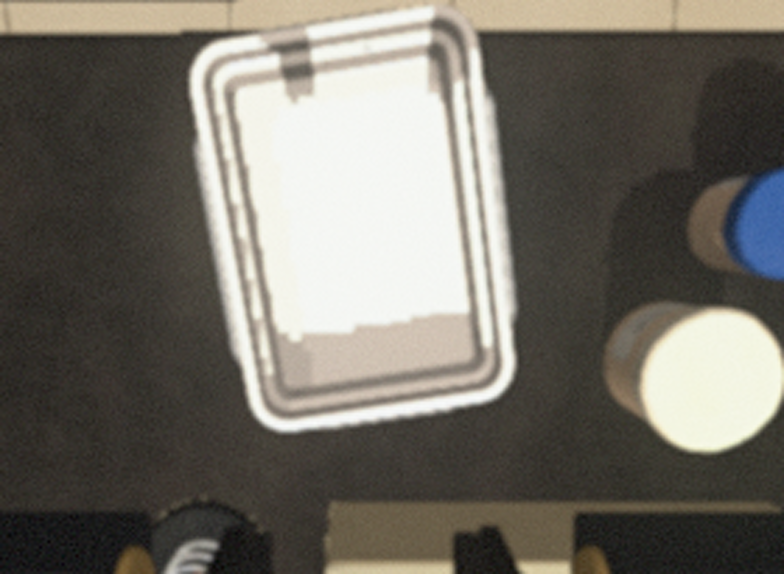

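```bash
cat > tray.py <<'E'
from h import *
c,p=last()
P=np.array([at(c,(150+u/2.8,40+v/2.8),.1,p)[:2] for u,v in[(183,48),(470,3),(518,396.5),(256,436)]])
print(P.round(4),[np.linalg.norm(P[i]-P[i-1]).round(4) for i in range(4)])
M=P.mean(0);ax=(P[2]+P[3]-P[0]-P[1]);a=np.degrees(np.arctan2(ax[1],ax[0]))
b=P[1]+P[2]-P[0]-P[3];print(M.round(4),a,np.degrees(np.arctan2(-b[0],b[1])))
E
python3 tray.py
```

```text
[[0.3978 0.273 ]
 [0.3861 0.3547]
 [0.4988 0.3731]
 [0.5115 0.2906]] [np.float64(0.115), np.float64(0.0825), np.float64(0.1143), np.float64(0.0835)]
[0.4485 0.3228] 9.009598327160695 8.447713850629125
```

```bash
python3 -c "
from h import *
delta([.4195,.2777,.1145],yawR(8.7))"
```

```text
mm [ 94.6 -44.8 120.4] rot [ 1.000e-04  1.000e-04 -1.543e-01]
```

Request:
{"op": "move_arm", "data": {
  "series": [
    {"grip": 0.3,"xyz": [30,-15,20],"angular": [0,0,-0.08]},
    {"grip": 0.3,"xyz": [65,-30,45],"angular": [0,0,-0.154]},
    {"grip": 0.3,"xyz": [94.5,-45,65],"angular": [0,0,-0.154]},
    {"grip": 0.3,"xyz": [94.5,-45,85],"angular": [0,0,-0.154]},
    {"grip": 0.3,"xyz": [94.5,-45,105],"angular": [0,0,-0.154]},
    {"grip": 0.3,"xyz": [94.5,-45,117],"angular": [0,0,-0.154]},
    {"grip": 0.3,"xyz": [94.5,-45,120],"angular": [0,0,-0.154]},
    {"grip": 0.3,"xyz": [94.5,-45,120],"angular": [0,0,-0.154]}
  ]
}}

```text
time_s: 11.6
tcp_pos: [0.4198, 0.2758, 0.1149]
ee_rot: [[-0.989, -0.149, -0.0], [-0.149, 0.989, -0.0], [0.0, -0.0, -1.0]]
wrist_force: [0.4, -0.7, 0.2]
gripper_width: 0.3
gripper_force: 0.0
```

```bash
python3 -c "
from h import *
c,p=wrist('pics/w7.png',(140,80,420,260),2.8);print(p[0],p[1].round(4))
a=np.radians(8.7);R=np.array([[np.cos(a),-np.sin(a)],[np.sin(a),np.cos(a)]])
for l in[(-58,-42),(-58,42),(-35,-42),(-35,-38)]:
    w=np.array([.448,.3225])+R@np.array(l)/1e3;print(l,(proj(c,[[*w,.1]],p)-[140,80])*2.8)"
```

```text
[0.41976024 0.27577571 0.1148834 ] [[-9.889e-01 -1.486e-01 -1.000e-04]
 [-1.486e-01  9.889e-01 -3.000e-04]
 [ 1.000e-04 -3.000e-04 -1.000e+00]]
(-58, -42) [[389.57331365 364.53075014]]
(-58, 42) [[858.91031658 363.67192674]]
(-35, -42) [[389.79663727 484.20004987]]
(-35, -38) [[411.37989324 484.16203103]]
```

View pics/w7.png

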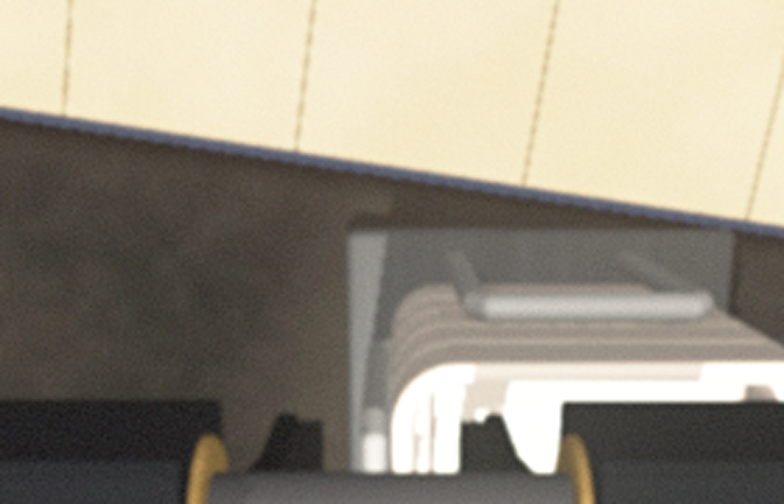

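Request:
{"op": "move_arm", "data": {
  "series": [
    {"grip": 0.3,"xyz": [0,1.8,0],"angular": [0,0,0]},
    {"grip": 0.3,"xyz": [0,1.8,0],"angular": [0,0,0]},
    {"grip": 0.15,"xyz": [0,1.8,0],"angular": [0,0,0]},
    {"grip": 0.08,"xyz": [0,1.8,0],"angular": [0,0,0]},
    {"grip": 0.0,"xyz": [0,1.8,0],"angular": [0,0,0]},
    {"grip": 0.0,"xyz": [0,1.8,0],"angular": [0,0,0]},
    {"grip": 0.0,"xyz": [0,1.8,0],"angular": [0,0,0]},
    {"grip": 0.0,"xyz": [0,1.8,0],"angular": [0,0,0]}
  ]
}}

```text
time_s: 12.45
tcp_pos: [0.4194, 0.2783, 0.1146]
ee_rot: [[-0.989, -0.149, -0.0], [-0.149, 0.989, -0.0], [0.0, -0.0, -1.0]]
wrist_force: [-0.4, 0.9, -0.0]
gripper_width: 0.039
gripper_force: 30.0
```

```bash
cat > peel.py <<'E'
import numpy as np
from scipy.spatial.transform import Rotation as Ro
u=np.array([58,42,0])/np.hypot(58,42);k=np.array([-u[1],u[0],0])
t=np.array([-35,-40,114.6]);pv=np.array([54.5,38.5,84]);S=np.diag([-1,1,-1])
for th in (1,2,3.5,5,6.5,8,10,12,14,16,18):
    rv=np.radians(th)*k;q=pv+Ro.from_rotvec(rv).apply(t-pv)
    print(th,(S@(q-t)).round(1),(S@rv).round(4))
E
python3 peel.py
```

```text
1 [-0.4  0.3 -2.1] [0.0102 0.0141 0.    ]
2 [-0.9  0.7 -4.1] [0.0205 0.0283 0.    ]
3.5 [-1.7  1.2 -7.2] [0.0358 0.0495 0.    ]
5 [ -2.5   1.8 -10.2] [0.0512 0.0707 0.    ]
6.5 [ -3.4   2.5 -13.2] [0.0665 0.0919 0.    ]
8 [ -4.4   3.2 -16.2] [0.0819 0.1131 0.    ]
10 [ -5.8   4.2 -20.1] [0.1024 0.1414 0.    ]
12 [ -7.3   5.3 -24. ] [0.1228 0.1696 0.    ]
14 [ -8.8   6.4 -27.8] [0.1433 0.1979 0.    ]
16 [-10.6   7.6 -31.5] [0.1638 0.2262 0.    ]
18 [-12.4   8.9 -35.1] [0.1843 0.2545 0.    ]
```

Request:
{"op": "move_arm", "data": {
  "series": [
    {"grip": 0.0,"xyz": [-0.4,0.3,-2.1],"angular": [0.01,0.014,0]},
    {"grip": 0.0,"xyz": [-0.9,0.7,-4.1],"angular": [0.0205,0.028,0]},
    {"grip": 0.0,"xyz": [-1.7,1.2,-7.2],"angular": [0.036,0.0495,0]},
    {"grip": 0.0,"xyz": [-2.5,1.8,-10.2],"angular": [0.051,0.071,0]},
    {"grip": 0.0,"xyz": [-3.4,2.5,-13.2],"angular": [0.0665,0.092,0]},
    {"grip": 0.0,"xyz": [-3.4,2.5,-13.2],"angular": [0.0665,0.092,0]}
  ]
}}

```text
time_s: 13.05
tcp_pos: [0.4231, 0.2817, 0.1279]
ee_rot: [[-0.985, -0.152, -0.081], [-0.146, 0.986, -0.08], [0.092, -0.067, -0.993]]
wrist_force: [-0.4, -1.3, -0.0]
gripper_width: 0.041
gripper_force: 30.0
```

```bash
python3 -c "
from h import *
s=r.sense();print(s['wrist_force'],s['moment'],s['gripper_width'])
c=r.capture('side');i=c['img'][235:335,175:275,::-1];cv2.imwrite('pics/s1.png',cv2.resize(i,None,fx=5.5,fy=5.5,interpolation=cv2.INTER_CUBIC))
"
```

```text
[-0.35784694 -1.34802977 -0.01005577] [-0.09561026 -0.20896896  0.00488588] 0.040618573745393884
```

Request:
{"op": "move_arm", "data": {
  "series": [
    {"grip": 0.0,"xyz": [-0.9,0.7,-4.1],"angular": [0.0205,0.028,0]},
    {"grip": 0.0,"xyz": [-1.7,1.2,-7.2],"angular": [0.036,0.0495,0]},
    {"grip": 0.0,"xyz": [-2.5,1.8,-10.2],"angular": [0.051,0.071,0]},
    {"grip": 0.0,"xyz": [-3.4,2.5,-13.2],"angular": [0.0665,0.092,0]},
    {"grip": 0.0,"xyz": [-4.4,3.2,-16.2],"angular": [0.082,0.113,0]},
    {"grip": 0.0,"xyz": [-5.8,4.2,-20.1],"angular": [0.1024,0.1414,0]},
    {"grip": 0.0,"xyz": [-5.8,4.2,-20.1],"angular": [0.1024,0.1414,0]}
  ]
}}

```text
time_s: 13.8
tcp_pos: [0.4297, 0.2884, 0.1467]
ee_rot: [[-0.965, -0.166, -0.202], [-0.126, 0.972, -0.199], [0.23, -0.166, -0.959]]
wrist_force: [1.1, -0.8, -0.2]
gripper_width: 0.038
gripper_force: 30.0
```

```bash
python3 -c "
from h import *
s=r.sense();print(s['wrist_force'],s['moment'],s['gripper_width'])
c=r.capture('side');i=c['img'][225:335,165:285,::-1];cv2.imwrite('pics/s2.png',cv2.resize(i,None,fx=5,fy=5,interpolation=cv2.INTER_CUBIC))
"
```

```text
[ 1.13987113 -0.76697353 -0.18942549] [ 0.23545107 -0.49480341  0.02977688] 0.03846171585084783
```

View pics/s2.png

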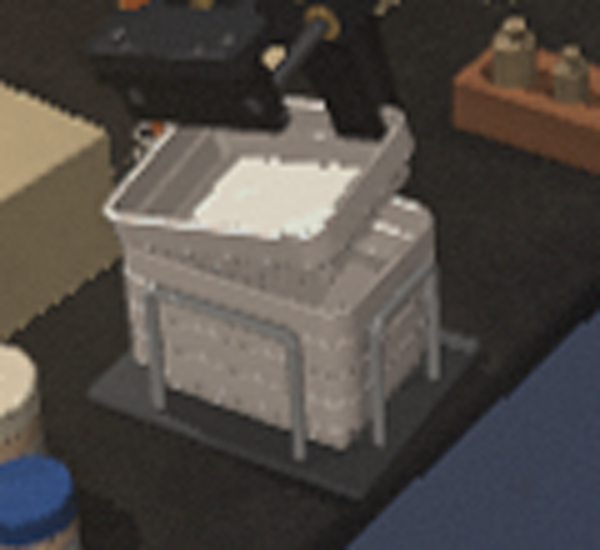

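Request:
{"op": "move_arm", "data": {
  "series": [
    {"grip": 0.0,"xyz": [0.7,-0.5,-2.9],"angular": [0,0,0]},
    {"grip": 0.0,"xyz": [1.4,-1.0,-5.8],"angular": [0,0,0]},
    {"grip": 0.0,"xyz": [2.3,-1.7,-9.6],"angular": [0,0,0]},
    {"grip": 0.0,"xyz": [4.6,-3.3,-19.2],"angular": [0,0,0]},
    {"grip": 0.0,"xyz": [8,-5.8,-33.5],"angular": [0,0,0]},
    {"grip": 0.0,"xyz": [11.5,-8.3,-48],"angular": [0,0,0]},
    {"grip": 0.0,"xyz": [14.9,-10.8,-62.3],"angular": [0,0,0]},
    {"grip": 0.0,"xyz": [14.9,-10.8,-62.3],"angular": [0,0,0]}
  ]
}}

```text
time_s: 14.65
tcp_pos: [0.4302, 0.2887, 0.2146]
ee_rot: [[-0.966, -0.166, -0.199], [-0.127, 0.972, -0.195], [0.226, -0.163, -0.96]]
wrist_force: [-0.0, -1.0, -0.1]
gripper_width: 0.041
gripper_force: 30.0
```

```bash
python3 -c "
from h import *
s=r.sense();print(s['wrist_force'],s['moment'],s['gripper_width'])
a=np.radians(4.35);pan=np.array([.556,-.184])
for yaw,f in((8.7,0),(4,1)):
    R=Ro.from_euler('z',yaw,degrees=True).as_matrix()[:2,:2]
    if f: t=pan+R@np.array([-.035,-.040]);delta([*t,.185],yawR(yaw));print(t)
    else: delta([.43,.278,.2],yawR(yaw))
c=r.capture('side');i=c['img'];np.save('pics/s3.npy',i)
# nest still in magazine? compare lower magazine region before/after
b=cv2.imread('pics/side0.png');b=cv2.resize(b,(560,420),interpolation=cv2.INTER_AREA)[:,:,::-1].astype(int)
d=np.abs(b-i.astype(int)).mean(2);print('diff nest body',d[285:312,195:250].mean(),'diff jars',d[300:345,147:180].mean(),'block',d[235:262,255:305].mean())
"
```

```text
[-0.02786497 -0.9918817  -0.12796403] [ 0.3880282  -0.49292894  0.01142819] 0.041342161116510984
mm [-1.8 -8.  16.2] rot [-0.1653 -0.2287 -0.0016]
mm [ -31.7 -511.6  110.4] rot [-0.1746 -0.2218  0.0799]
[ 0.52387552 -0.22634404]
diff nest body 6.226038159371492 diff jars 4.061503928170596 block 5.9511111111111115
```

Request:
{"op": "move_arm", "data": {
  "series": [
    {"grip": 0.0,"xyz": [0,0,0],"angular": [-0.04,-0.055,0]},
    {"grip": 0.0,"xyz": [0,0,0],"angular": [-0.085,-0.115,0]},
    {"grip": 0.0,"xyz": [0,0,0],"angular": [-0.125,-0.175,0]},
    {"grip": 0.0,"xyz": [0,0,0],"angular": [-0.1653,-0.2287,-0.0016]},
    {"grip": 0.0,"xyz": [0,0,0],"angular": [-0.1653,-0.2287,-0.0016]}
  ]
}}

```text
time_s: 15.2
tcp_pos: [0.4277, 0.2863, 0.2116]
ee_rot: [[-0.989, -0.151, -0.006], [-0.151, 0.989, -0.005], [0.006, -0.004, -1.0]]
wrist_force: [0.2, -0.9, -0.1]
gripper_width: 0.045
gripper_force: 30.0
```

```bash
python3 -c "
from h import *
delta([.5239,-.2263,.19],yawR(4))"
```

```text
mm [ -18.  -521.2   23.6] rot [-0.0042 -0.006   0.0814]
```

Request:
{"op": "move_arm", "data": {
  "series": [
    {"grip": 0.0,"xyz": [0,-8,0],"angular": [0,0,0]},
    {"grip": 0.0,"xyz": [0,-22,0],"angular": [-0.002,-0.003,0]},
    {"grip": 0.0,"xyz": [0,-42,0],"angular": [-0.004,-0.006,0]},
    {"grip": 0.0,"xyz": [-2,-66,2],"angular": [-0.004,-0.006,0.01]},
    {"grip": 0.0,"xyz": [-3,-92,4],"angular": [-0.004,-0.006,0.015]},
    {"grip": 0.0,"xyz": [-4,-119,6],"angular": [-0.004,-0.006,0.02]},
    {"grip": 0.0,"xyz": [-5,-146,8],"angular": [-0.004,-0.006,0.025]},
    {"grip": 0.0,"xyz": [-6,-173,10],"angular": [-0.004,-0.006,0.03]},
    {"grip": 0.0,"xyz": [-7,-200,11],"angular": [-0.004,-0.006,0.035]},
    {"grip": 0.0,"xyz": [-8,-227,12],"angular": [-0.004,-0.006,0.04]}
  ]
}}

```text
time_s: 16.2
tcp_pos: [0.4714, 0.0627, 0.2002]
ee_rot: [[-0.994, -0.11, -0.0], [-0.11, 0.994, 0.0], [0.0, 0.0, -1.0]]
wrist_force: [-0.3, -0.1, 0.2]
gripper_width: 0.046
gripper_force: 30.0
```

```bash
python3 -c "
from h import *
delta([.5239,-.2263,.19],yawR(4))"
```

```text
mm [ -20.3 -293.    10.2] rot [ 0.     -0.0001  0.0408]
```

Request:
{"op": "move_arm", "data": {
  "series": [
    {"grip": 0.0,"xyz": [-2,-30,1],"angular": [0,0,0.005]},
    {"grip": 0.0,"xyz": [-5,-64,2],"angular": [0,0,0.01]},
    {"grip": 0.0,"xyz": [-8,-100,4],"angular": [0,0,0.015]},
    {"grip": 0.0,"xyz": [-10,-136,5],"angular": [0,0,0.02]},
    {"grip": 0.0,"xyz": [-12,-172,6],"angular": [0,0,0.025]},
    {"grip": 0.0,"xyz": [-15,-208,8],"angular": [0,0,0.03]},
    {"grip": 0.0,"xyz": [-17,-240,10],"angular": [0,0,0.035]},
    {"grip": 0.0,"xyz": [-19,-266,10],"angular": [0,0,0.04]},
    {"grip": 0.0,"xyz": [-20,-284,10],"angular": [0,0,0.041]},
    {"grip": 0.0,"xyz": [-20,-293,10],"angular": [0,0,0.041]}
  ]
}}

```text
time_s: 17.2
tcp_pos: [0.5234, -0.2266, 0.1896]
ee_rot: [[-0.998, -0.068, -0.001], [-0.068, 0.998, 0.001], [0.0, 0.001, -1.0]]
wrist_force: [-0.5, -0.0, -0.2]
gripper_width: 0.043
gripper_force: 30.0
```

```bash
cat > chk.py <<'E'
from h import *
s=r.sense();print(s['time_s'],s['tcp_pos'],s['gripper_width'],s['wrist_force'])
delta([.5239,-.2263,.145],yawR(4))
# predicted tray rim corners; detect rim in top image vs prediction
q,Q=pose();yr=np.arctan2(-Q[0,1],Q[1,1])
R=Ro.from_euler('z',yr).as_matrix()
L=lambda l,z:np.append(q[:2],0)+R@np.array([(l[0]+35)/1e3,(l[1]+40)/1e3,0])+[0,0,z]
for n in('top','side'):
    c=r.capture(n);im=c['img'];cv2.imwrite(f'pics/{n}_f{s["time_s"]:.2f}.png',im[:,:,::-1])
    P=[L((x,y),q[2]-.0146) for x,y in((-58,-42),(-58,42),(58,42),(58,-42))]
    u=proj(c,P);print(n,'pred rim corners',u.round(1).tolist())
    x0,y0=(u.min(0)-25).astype(int);x1,y1=(u.max(0)+25).astype(int)
    g=im[y0:y1,x0:x1];print('crop',x0,y0)
    cv2.imwrite(f'pics/{n}_c.png',g[:,:,::-1])
    if n=='top':
        w=(g.min(2)>150).astype(int)
        for row in w[::2]:print(''.join('#' if a else '.' for a in row))
E
python3 chk.py
```

```text
17.2 [ 0.52342215 -0.22661976  0.18964459] 0.04329464878350532 [-0.49168461 -0.0368927  -0.22288435]
mm [-0.5  0.2 44.6] rot [ 0.0008 -0.0005 -0.002 ]
top pred rim corners [[378.0, 211.5], [348.6, 213.4], [345.3, 173.4], [374.4, 171.4]]
crop 320 146
...................................................................................
...................................................................................
...................................................................................
...................................................................................
...................................................................................
...................................................................................
#####..............................................................................
#####################..............................................................
####################################...............................................
#####################################.......##.....................................
##########
[... 2413 characters left out ...]
............
##############################................##############.......................
##############################................##############.......................
##############################.................#############.......................
##############################.................#############.......................
###############################....#########################.......................
######.########################.######.......###############.......................
###############################.....##.......###############.......................
side pred rim corners [[325.3, 150.4], [313.0, 159.1], [278.7, 151.5], [292.1, 143.5]]
crop 253 118
```

Request:
{"op": "move_arm", "data": {
  "series": [
    {"grip": 0.0,"xyz": [-0.5,0,8],"angular": [0.0008,-0.0005,-0.002]},
    {"grip": 0.0,"xyz": [-0.5,0,20],"angular": [0.0008,-0.0005,-0.002]},
    {"grip": 0.0,"xyz": [-0.5,0,32],"angular": [0.0008,-0.0005,-0.002]},
    {"grip": 0.0,"xyz": [-0.5,0,41],"angular": [0.0008,-0.0005,-0.002]},
    {"grip": 0.0,"xyz": [-0.5,0,44],"angular": [0.0008,-0.0005,-0.002]},
    {"grip": 0.0,"xyz": [-0.5,0,44],"angular": [0.0008,-0.0005,-0.002]},
    {"grip": 0.0,"xyz": [-0.5,0,44],"angular": [0.0008,-0.0005,-0.002]}
  ]
}}

```text
time_s: 18.0
tcp_pos: [0.5246, -0.2243, 0.1467]
ee_rot: [[-0.997, -0.073, 0.002], [-0.073, 0.997, -0.0], [-0.002, -0.001, -1.0]]
wrist_force: [0.0, 0.3, -0.9]
gripper_width: 0.042
gripper_force: 30.0
```

```bash
python3 - <<'E'
from h import *
s=r.sense();print(s['time_s'],s['tcp_pos'],s['gripper_width'],s['wrist_force'])
q,Q=pose();yr=np.arctan2(-Q[0,1],Q[1,1]);R=Ro.from_euler('z',yr).as_matrix()
L=lambda x,y,z:q+R@np.array([(x+35)/1e3,(y+40)/1e3,z])
print('middle',L(0,0,-.0446))
c=r.capture('side');im=c['img']
A=[(x,y) for x,y in((-53,-37),(-53,37),(53,37),(53,-37))]
print('rim',proj(c,[L(x*1.07,y*1.1,-.0146) for x,y in A]).round(1).tolist())
print('collar bottom',proj(c,[L(x*1.07,y*1.1,-.0306) for x,y in A]).round(1).tolist())
g=cv2.cvtColor(im,cv2.COLOR_RGB2GRAY)[145:200,262:345]
for i,row in enumerate(g):print(145+i,''.join(' .:-=+*#%@'[min(9,int(a)//26)] for a in row))
E
```

```text
18.0 [ 0.52462018 -0.22426831  0.14673223] 0.04173010494535632 [ 0.01734449  0.2886625  -0.86802437]
middle [ 0.55662063 -0.18183046  0.10213223]
rim [[323.2, 163.6], [311.5, 172.6], [278.4, 164.8], [291.1, 156.5]]
collar bottom [[322.9, 168.4], [311.2, 177.5], [278.4, 169.6], [291.0, 161.1]]
145 *###*++++++==-+++-==-:=========-.........................:-::::...:------------====
146 ####*+++++++===++===-:=========-..:.....................:-:::-:..::----------..:---
147 ####***+++++==-+====-:=========-..::.....................:..:-..:------------......
148 **#*****++++===++-==-:=========-..............................::-------------......
149 *+++++++++====-=====--=========-.............................:---------------......
150 *+++++++++====--+-==============::..................:........:--------------.......
151 *+++++++++======+-================::::..............::......:---------------.......
152 *++++++++++=====+-====================:::::..................---------------.......
153 ++++++++++++===-+-=========================:::::.......:.....---------------.......
154 +++++++++=
[... 3333 characters left out ...]
 .....::-:...:+*#########+===+++++===--------====--=-=++++++++=-*####*=+***##+=:....
193 .....:::-:.-+###########*====--=+=+=------=--===--===+++++++=:.:+**##+==+=+###+=:..
194 .::..:::::-*############*++======---=======--=======+++++++=:.::..=**#*++++#####+=:
195 .::...::::=################++======================+++++++=:.----:..=*##*#########+
196 :::::.:::-+***###############++==================++++++++=:.-------:.:+*=+**#######
197 ::::::::::++++***##############+++=============+++++++++=:.----------:.:-=++*######
198 :::::::::-++++++++***#############++++=======++++++++++=..------------..:=+++**####
199 .:...::..-++=++++++++***##############*****+===++++++==..------------..:=+====+**#*
```

Request:
{"op": "move_arm", "data": {
  "series": [
    {"grip": 0.0,"xyz": [0,-0.7,5],"angular": [0,0,0]},
    {"grip": 0.0,"xyz": [0,-1,9],"angular": [0,0,0]},
    {"grip": 0.0,"xyz": [0,-1,10],"angular": [0,0,0]},
    {"grip": 0.0,"xyz": [0,-1,10],"angular": [0,0,0]},
    {"grip": 0.0,"xyz": [0,-1,10],"angular": [0,0,0]},
    {"grip": 0.0,"xyz": [0,-1,10],"angular": [0,0,0]},
    {"grip": 0.0,"xyz": [0,-1,10],"angular": [0,0,0]}
  ]
}}

```text
time_s: 18.75
tcp_pos: [0.5245, -0.2253, 0.1366]
ee_rot: [[-0.997, -0.072, 0.002], [-0.072, 0.997, -0.0], [-0.002, -0.0, -1.0]]
wrist_force: [0.8, -0.0, 0.2]
gripper_width: 0.039
gripper_force: 30.0
```

```bash
python3 -c "
from station import r
s=r.sense();print(s['tcp_pos'],max(map(abs,s['joint_velocities'])),s['wrist_force'])
print(r.finish_job())"
```

```text
[ 0.52448704 -0.22528682  0.13662442] 0.13737187346299207 [ 0.7610104  -0.02827061  0.2337144 ]
the job is handed in; nothing more can be done
None
```

The job is handed in at 18.75 s, with no verdict returned. Both weights stand upright in their own holes, the top tray was peeled off corner first with the nest left in the magazine, and the tray is held level and still about 34 mm above the pan's middle.

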